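# Set the handle-length stop and run a clay handle up to it

### The job

On the handle-length jig, push the blue stop along its rail until its red-capped plunger drops into the notch beside the green tab, and leave it clicked in there. Then gently push the fired-clay handle along its wooden cradle until its end rests against the steel plate of the stop, without knocking the stop out of its notch. Only push: do not lift the handle out of the cradle, leave everything else on the table where it stands, and finish with the robot clear.

Things in the scene. Friction and masses are not known exactly. Their poses are not given: they have to be found in the camera images.
- jig: Jig fixed to the table, place and yaw vary: wooden board 175 x 480 x 18 mm. Origin on the table; jig frame: y along rail and cradle, x across (-x towards the robot), z up. V cradle full length, middle at x = -30 mm, its strips' tops 37 mm above the table. Aluminium rail at x = +45 mm, top 35 mm up, y -60 to +222 mm, with 14 mm notches at y = -10, 40, 90 mm. Nothing on the jig is over 105 mm high.
- tab_green: Green plastic tab 18 x 14 x 10 mm tall on the jig's board at jig x = +83 mm, beside one of the three notches (which one varies; a white and a red tab stand at the others). Origin at the centre of its underside; its y in the jig frame is that of its notch's middle; its axes are parallel to the jig's.
- stop_middle (a point): Centre of the blue carriage of the stop, a block 44 (across, x) x 40 (along the rail, y) x 40 mm tall, 60 mm above the table; its underside is 40 mm and its top 80 mm above the table. A white pointer at its middle shows its place beside the tabs. When clicked in, this point has the same jig y as the tab.
- stop_back (a point): Centre of the carriage's flat +y face (the end face away from the handle), 60 mm above the table: push here towards jig -y. A steady 3 to 6 N is felt between notches, a notch pulls the carriage in over its last 4 mm or so (the force dips), and it takes about 12 to 18 N to push it out again.
- stop_face (a point): On the stop's steel plate, on the side that looks to jig -y, straight ahead of the handle's axis. The plate reaches from the carriage across the cradle, 80 mm long, 8 mm thick, from 42 to 80 mm above the table. Frame parallel to the jig's. It lies 20 mm to the -y side of stop_middle.
- stop (a joint): Travel of the stop along its rail in m, 0 at the +y end, growing as it is pushed towards jig -y, up to 0.21. The stop starts at 0 to 0.035; the notches are at 0.09, 0.14 and 0.19.
- plunger (a joint): Height of the stop's spring plunger in m: about -0.0004 while its ball rides on the rail's top, about -0.003 when it has dropped into a notch. Its round red cap, 20 mm across, stands on top of the carriage, up to 102 mm above the table.
- handle_middle (a point): Centre of the fired-clay handle, a plain tube 32 mm in diameter and 100 mm long, 130 g, lying in the cradle along jig y with its axis 45 mm above the table, at the cradle's -y part. About 1 N moves it.
- handle_near_end (a point): Centre of the handle's end face towards jig -y: push here towards jig +y. The face reaches from 29 to 61 mm above the table; only its part above the cradle strips (37 mm) is free for a finger.
- handle_far_end (a point): Centre of the handle's end face towards jig +y, the one that goes against the stop's plate.
- pot_a: Side-handled clay pot, 100 mm wide, 92 mm tall, on the table behind the jig; leave it alone. Origin under its centre.
- pot_b: Smaller clay pot, 90 mm wide, 83 mm tall, behind the jig; leave it alone. Origin under its centre.
- spare_handle: Spare clay handle tube standing upright before the jig, 32 mm in diameter, 85 mm tall; leave it alone. Origin under its centre.
- water_cup: Blue ceramic cup, 68 mm wide, 70 mm tall, before the jig; leave it alone. Origin under its centre.
- slip_brush: Brush 180 mm long, 20 mm thick, lying before the jig; leave it alone. Origin under its middle.
- pot_lid: Clay lid, 84 mm wide, 33 mm tall, at the robot's left; leave it alone. Origin under its centre.
- glaze_jar: Amber glass jar, 68 mm wide, 90 mm tall, at the robot's right; leave it alone. Origin under its centre.
Not all that is in view belongs to the job. Leave any turquoise look-alike of the part that bears handle_middle alone.

How it is judged (in metres and radians):
On the way, in this order (a step that is already met when the one before it is completed fails the run):
1. the stop's plunger has dropped into the notch beside the green tab (y of stop_middle in the frame of tab_green between -0.003 and 0.003 m and value of joint plunger below -0.0015 m), for 0.2 s.
2. with the stop still in that notch, the handle's end has come up against its plate (all of step 1 and y of handle_far_end in the frame of stop_face between -0.004 and 0.003 m and x of handle_middle in the frame of jig between -0.034 and -0.026 m and z of handle_middle in the frame of jig between 0.0416 and 0.0476 m), for 0.1 s.
At the end, for the whole second after the job is handed in: The stop's middle is within 3 mm of the green tab's along the rail with its plunger dropped (below -1.5 mm), the handle lies in the cradle (within 4 mm across, 3 mm in height) at rest, and its end is within 4 mm of the stop's plate (all of step 2 and linear speed of handle below 0.01 m/s); the robot touches nothing.
It fails at once if the handle is lifted or tipped out of its cradle (z of handle_middle in the frame of jig above 0.0526 m or z of any of handle_far_end, handle_near_end in the frame of jig above 0.0566 m).
It fails at once if the handle is pushed roughly (over 20 N) (contact force between the fingers and handle above 20 N).
It fails at once if another thing on the table is moved by more than 15 mm (distance of any of pot_a, pot_b, spare_handle, water_cup, slip_brush, pot_lid, glaze_jar from where it was at the start of the episode above 0.015 m).
It also fails if it takes over 54 s, if anything falls off the work surface, if the arm or the gripper's body presses on something with over 40 N, if the wrist force passes 120 N, or if a joint passes its speed limit or range.

### The arm

A 6-joint arm with a two-finger parallel gripper is mounted at the origin on the work surface. World frame = base frame: x ahead of the robot, y to its left, z up, the work surface at z = 0. Lengths are in mm, angles in rad, forces in N, time in s.
With the tool pointing down it reaches from about 350 to 975 mm from the base axis. Payload 7.1 kg.
Tool frame: the origin (TCP) lies midway between the tips of the shut fingers; the grasp point (between the pads) lies 19 mm behind it; z points along the fingers, y is the line along which they close (so a half turn about z gives the same grasp; the last joint's range is limited). The gripper opens to 88 mm and grips with 3 to 60 N. Pads are 20 mm wide; open, the fingers measure 115 mm over their backs; the gripper's body (75 mm by 178 mm) begins 61 mm behind the grasp point.
Start: joints at [-1.226, 0.423, 1.63, -0, 1.089, -0.019], TCP at [222.409, -584.071, 222.675] pointing down, gripper open.
Joint ranges: [-3, 3], [-0.9, 2.11], [0.09, 2.58], [-1.31, 4.45], [0.11, 2.69], [-2.54, 2.54]. Speed limits (rad/s): [2.39, 2.39, 3.01, 3.14, 3.14, 3.14].

### API

Orientations are given as a unit quaternion [w, x, y, z].
In Python, from bench import robot, eyes gives the robot as it stands.
- The arm moves only by the shell command python3 -m jog 'ROWS' [FORCE]. ROWS is JSON, a list of rows, each an object of numbers: "dx", "dy", "dz": the shift along the tool's x, y, z in mm; "rx", "ry", "rz": the turn, a rotation vector about the tool's x, y, z in rad; "jaw": the finger opening in mm, from 0 to 87.8. A call has 1 to 5 rows; each row shifts and turns the commanded pose from where the row before left it, along the tool's axes as they then stand; what a row does not reach is not made up. A row lasts 1/12 s, in which the tool goes at most 41.7 mm and 7.16 degrees, less where a joint would pass 70% of its speed; a pose out of reach is approached as far as the arm can. A call is refused whole if a number of a shift passes 41.7 or a number of a turn 0.125, either way. A call with a gripper value outside its range is refused whole. The fingers move at their own pace and stop on an object; FORCE is the grip in N (left out, the last holds). Time passes only in rows, so rows that do not move let the fingers close. It gives the time, the measured TCP pose, the force, the opening and the grip force at its end, in the units of the state.
- robot.get_state(): the state, without advancing time (a new reading comes with each control period).
- eyes.read_camera(name): name is "side" or "top"; returns (picture, depth): 480x640x3 uint8, red, green, blue; 480x640 float32, mm along the optical axis (not along the pixel's ray), 0 where there is no reading.
- eyes.get_calibration(name): a dict with "vfov" (degrees; the focal length in pixels is half the picture's height over the tangent of half this angle, whatever the lens; pixels are square), "cx", "cy" (the principal point, pixels), "xyz" and "attitude" of the camera in the world. Camera axes: x right, y up, looking along -z (the intrinsics and any distortion apply to the point x, -y, -z); pixel columns grow to the right and rows downward; lengths in mm; the calibration is good to about 2 mm. A picture is of the moment at which its call begins. get_calibration takes no time and is no camera call.
- robot.finish_job(): hands the job in; it is judged then, once.
The state is a dict: "clock": time; "joint_pos": joint angles; "qvel": joint speeds; "effort": joint torques, N m; "ee_pos": TCP position; "tool_rot": TCP orientation; "contact_force": force on the tool from outside, world axes, zero at the start; "moment": the same for the moment, N m; "width": opening from 0.0 (shut) to 1.0 (fully open); "gripper_force": force on a finger pad.
Only numpy, scipy, OpenCV 4.12 (cv2) and the standard library are available. Lean on these libraries where they do the work, as an engineer would, in place of code of your own. Each camera call takes 0.05 s, during which the arm holds its last target. There are 200 camera calls.

## Working session

There is one attempt and no reset: what is moved stays moved. The work goes in short steps, Python scripts to look and compute and a shell command to move; the robot and the scene stay as the last step left them, time stands still between calls to the robot, and variables do not carry over. Pictures are saved under pics/ and viewed, at most 10 in all, crops included, and the job is handed in when it is done.

```bash
mkdir -p pics; ls
python3 - <<'E'
from bench import robot, eyes
import cv2,numpy as np
for n in("top","side"):
    im,d=eyes.read_camera(n); cv2.imwrite(f"pics/{n}0.png",im[...,::-1]); np.save(f"{n}_d.npy",d); np.save(f"{n}_i.npy",im)
    print(eyes.get_calibration(n))
print(robot.get_state())
E
```

```text
pics
{'vfov': 57.59146893254144, 'cx': 318.18306963267395, 'cy': 235.26862095838084, 'xyz': array([ 394.85184067,  -28.08561713, 1216.12935958]), 'attitude': array([-0.70016479, -0.04825355,  0.03508719,  0.71148419])}
{'vfov': 43.06218123796665, 'cx': 315.73930419230766, 'cy': 246.52724163337, 'xyz': array([-270.48051386,  894.36908394,  910.89658403]), 'attitude': array([-0.31097401, -0.16964813,  0.429517  ,  0.83068034])}
{'clock': 0.1, 'joint_pos': array([-1.22601101e+00,  4.23789686e-01,  1.63059387e+00, -2.46719226e-05,
        1.08859465e+00, -1.89824753e-02]), 'qvel': array([-1.03707263e-03, -7.44839622e-06, -8.33910067e-04,  1.16740871e-03,
       -6.10890293e-04, -9.51755518e-04]), 'effort': array([-6.10705574e-04, -5.45614100e+01, -2.74323785e+01,  6.45227102e-02,
        1.87892216e-02, -5.08552466e-05]), 'ee_pos': array([ 222.23420936, -583.62481346,  221.97139558]), 'tool_rot': array([-6.81834955e-04,  9.83503402e-01,  1.80888305e-01, -1.23136910e-04]), 'contact_force': array([ 0.16621117, -0.00742219,  0.76245376]), 'moment': array([-0.04026971, -0.0212856 ,  0.0329819 ]), 'gripper_force': 0.0, 'width': 1.003514745270981}
```

View pics/top0.png

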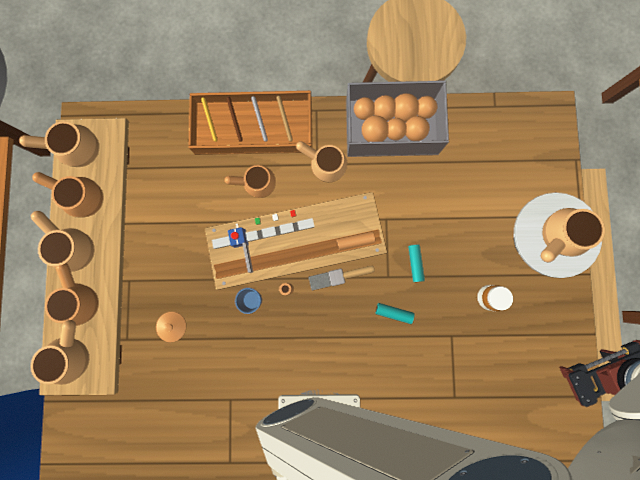

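View pics/side0.png

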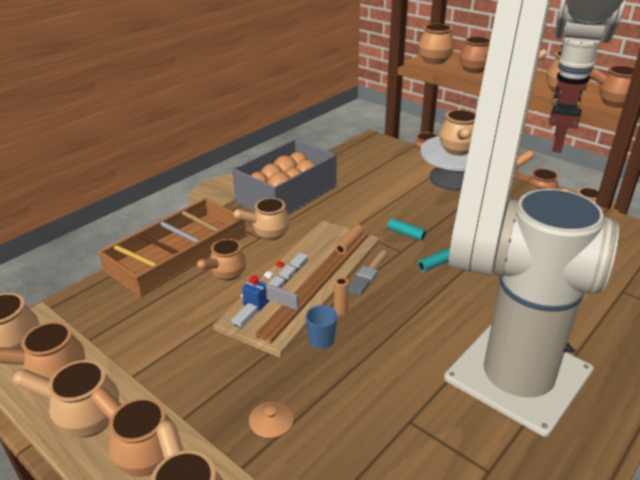

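The top view shows the jig from (205,193) to (385,290), with jig +y pointing left in the image. The stop is at (237,237), the green tab at (258,220), which is the first notch (travel 0.09), and the handle at (355,241). The cup is at (248,300) and the spare handle at (285,289). The side view agrees, and the arm is clear of the jig.

```bash
cat > h.py <<'E'
import numpy as np,cv2
from bench import robot,eyes
from scipy.spatial.transform import Rotation as R
def cloud(n,d):
    c=eyes.get_calibration(n);f=240/np.tan(np.radians(c["vfov"]/2))
    v,u=np.mgrid[:480,:640]
    P=np.stack([(u-c["cx"])*d/f,-(v-c["cy"])*d/f,-d],-1)
    q=c["attitude"];return R.from_quat([q[1],q[2],q[3],q[0]]).apply(P.reshape(-1,3)).reshape(480,640,3)+c["xyz"]
def blob(im,W,lo,hi,box):
    hsv=cv2.cvtColor(im,cv2.COLOR_RGB2HSV);m=cv2.inRange(hsv,lo,hi)>0
    k=np.zeros_like(m);x0,y0,x1,y1=box;k[y0:y1,x0:x1]=1;m&=k
    return W[m],m
E
python3 - <<'E'
from h import *
for n in("top",):
    im=np.load(n+"_i.npy");d=np.load(n+"_d.npy");W=cloud(n,d)
    print("table z",np.median(W[300:330,300:360,2]))
    box=np.zeros((480,640),bool);box[188:296,200:390]=1
    z=W[...,2]
    m=(box&(z>9)&(z<45)).astype(np.uint8)
    k,l,s,_=cv2.connectedComponentsWithStats(m);i=1+s[1:,4].argmax();b=l==i;print(s[i])
    rc=cv2.minAreaRect(W[b][:,:2].astype(np.float32));print(rc)
    for nm,lo,hi,bx in[("green",(45,80,40),(80,255,255),(250,212,268,228)),("red",(0,150,80),(6,255,255),(286,206,300,220)),("cap",(0,150,80),(6,255,255),(225,225,245,245)),("blue",(105,120,40),(125,255,255),(222,222,255,255))]:
        p,mm=blob(im,W,lo,hi,bx);print(nm,len(p),p.mean(0) if len(p) else 0,np.median(p,0) if len(p) else 0)
    # handle: above 45
    mm=box&(z>50)&(z<70);mm[:,:325]=0;p=W[mm];print("handle",len(p),p.mean(0),cv2.minAreaRect(p[:,:2].astype(np.float32)),p[:,2].max())
    mm=box&(z>68);p=W[mm];print("stop",len(p),cv2.minAreaRect(p[:,:2].astype(np.float32)),np.percentile(p[:,2],[10,50,90,99]))
    # other things near
    for nm,bx in [("cup",(232,283,265,315)),("spare",(275,280,295,297)),("brush",(305,260,378,292)),("potb",(222,160,275,198)),("pota",(293,138,350,184))]:
        k=np.zeros_like(box);k[bx[1]:bx[3],bx[0]:bx[2]]=1;p=W[k&(z>8)];print(nm,p[:,:2].min(0),p[:,:2].max(0),np.percentile(p[:,2],98))
E
```

```text
table z -0.003679077609945125
[ 205  192  182   98 9987]
((525.256103515625, 57.68244934082031), (176.070556640625, 481.07080078125), 11.262847900390625)
green 30 [579.80221764 161.30894878  27.03713752] [579.67190237 161.14005573  27.31683717]
red 28 [599.69243769  62.97813554  27.06892329] [599.26934354  63.0330547   26.8708772 ]
cap 39 [531.18145275 208.50587245 100.99253415] [531.49254069 208.76173957 101.09797447]
blue 148 [528.95594361 205.3277666   86.53173078] [527.44607412 203.38251955  79.53653487]
handle 406 [ 516.99985524 -107.26009356   57.7625247 ] ((517.1118774414062, -107.31492614746094), (30.36655044555664, 100.10547637939453), 10.841852188110352) 67.5912618107975
stop 663 ((520.7062377929688, 108.53701782226562), (292.30169677734375, 234.84982299804688), 8.140496253967285) [  73.79192299   81.30252924 1216.12935958 1216.12935958]
cup [330.35543085 -28.08561713] [409.44679468 231.49685471] 73.8781921079282
spare [377.1068865  -28.08561713] [406.94870982  92.79846383] 89.93556760914228
brush [ 387.16368316 -158.19834508] [469.17618818  30.90482301] 23.89591465547658
potb [394.85184067 -28.08561713] [729.84436709 238.43997377] 87.74653139919835
pota [394.85184067 -97.22245615] [819.98060587  61.39882872] 97.61387661988391
```

Run:
```python
import cv2
i=cv2.imread("pics/top0.png")[185:315,195:395]
cv2.imwrite("pics/crop.png",cv2.resize(i,(800,520),interpolation=cv2.INTER_CUBIC))
```

```text
(no output)
```

View pics/crop.png

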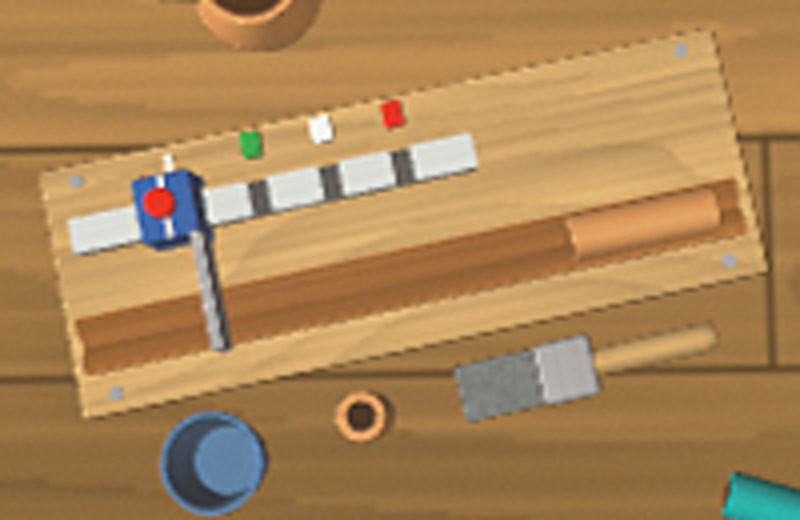

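The board measures 176 x 481 mm at a yaw of 11.3°. The tabs, cap and handle are all consistently 10 mm off in jig x, so the board's centre must sit at jig x = +10. With that corrected, green is at (83.5, 91), the cap at (45, 147) and the handle at (-31, -160), all as specified. I'll shut the fingers, align with the jig and move to behind the stop.

```bash
cat >> h.py <<'E'
O=np.array([515.8,55.8]);Y=np.radians(11.3);ex=np.array([np.cos(Y),np.sin(Y)]);ey=np.array([-np.sin(Y),np.cos(Y)])
def J(p): p=np.asarray(p)[...,:2]-O; return np.stack([p@ex,p@ey],-1)
def st():
    s=robot.get_state();q=s["tool_rot"];T=R.from_quat([q[1],q[2],q[3],q[0]]).as_matrix()
    f=s["contact_force"]
    print("t%.2f"%s["clock"],"jig",J(s["ee_pos"]).round(1),"z %.1f"%s["ee_pos"][2],"txyaw %.2f"%(np.degrees(np.arctan2(T[1,0],T[0,0]))-11.3),"tilt",T[:2,2].round(3),"F jig x,y,z %.1f %.1f %.1f"%(f[:2]@ex,f[:2]@ey,f[2]),"w",round(s["width"],2))
if __name__=="__main__": st()
E
python3 -m jog '[{"rz":0.083,"jaw":0},{"rz":0.083,"jaw":0},{"dx":20,"dy":-34,"jaw":0},{"dx":20,"dy":-34,"jaw":0}]' 20
python3 h.py
```

```text
t0.10 jig [-413.2 -569.5] z 222.0 txyaw 9.54 tilt [-0.     0.001] F jig x,y,z 0.2 -0.0 0.8 w 1.0$[0]: bad value
```

```bash
python3 -m jog --help | head -20; python3 -m jog '[{"dx":0,"dy":0,"dz":0,"rx":0,"ry":0,"rz":0.083,"jaw":1}]' 20
python3 -m jog '[{"rz":0.083}]'
python3 h.py
```

```text
clock: 0.18
ee_pos: [222.3, -583.7, 222.1]
tool_rot: [-0.001, 0.99, 0.14, -0.0]
contact_force: [-0.9, 0.7, -0.1]
width: 0.956
gripper_force: 0.0
t0.18 jig [-413.1 -569.6] z 222.1 txyaw 4.81 tilt [-0.     0.001] F jig x,y,z -0.8 0.8 -0.1 w 0.96invalid input: not JSON, or not a number
$[0]: bad value
```

All seven keys are required in every row.

```bash
python3 -m jog '[{"dx":0,"dy":0,"dz":0,"rx":0,"ry":0,"rz":0.083,"jaw":0},{"dx":20,"dy":-34,"dz":0,"rx":0,"ry":0,"rz":0,"jaw":0},{"dx":20,"dy":-34,"dz":0,"rx":0,"ry":0,"rz":0,"jaw":0}]' 20
python3 h.py
```

```text
clock: 0.43
ee_pos: [247.9, -509.5, 221.9]
tool_rot: [-0.0, 0.995, 0.097, -0.0]
contact_force: [0.9, 0.1, 0.2]
width: 0.736
gripper_force: 0.0
t0.43 jig [-373.5 -501.9] z 221.9 txyaw -0.13 tilt [-0.  0.] F jig x,y,z 0.9 -0.1 0.2 w 0.74
```

```bash
python3 -m jog '[{"dx":20,"dy":-35,"dz":0,"rx":0,"ry":0,"rz":0,"jaw":0},{"dx":20,"dy":-35,"dz":0,"rx":0,"ry":0,"rz":0,"jaw":0},{"dx":20,"dy":-35,"dz":0,"rx":0,"ry":0,"rz":0,"jaw":0},{"dx":20,"dy":-35,"dz":0,"rx":0,"ry":0,"rz":0,"jaw":0},{"dx":20,"dy":-35,"dz":0,"rx":0,"ry":0,"rz":0,"jaw":0}]' >/dev/null; python3 h.py
python3 -m jog '[{"dx":20,"dy":-35,"dz":0,"rx":0,"ry":0,"rz":0,"jaw":0},{"dx":20,"dy":-35,"dz":0,"rx":0,"ry":0,"rz":0,"jaw":0},{"dx":20,"dy":-35,"dz":0,"rx":0,"ry":0,"rz":0,"jaw":0},{"dx":20,"dy":-35,"dz":0,"rx":0,"ry":0,"rz":0,"jaw":0},{"dx":20,"dy":-35,"dz":0,"rx":0,"ry":0,"rz":0,"jaw":0}]' >/dev/null; python3 h.py
python3 -m jog '[{"dx":20,"dy":-35,"dz":0,"rx":0,"ry":0,"rz":0,"jaw":0},{"dx":20,"dy":-35,"dz":0,"rx":0,"ry":0,"rz":0,"jaw":0},{"dx":20,"dy":-35,"dz":0,"rx":0,"ry":0,"rz":0,"jaw":0},{"dx":20,"dy":-35,"dz":0,"rx":0,"ry":0,"rz":0,"jaw":0},{"dx":20,"dy":-35,"dz":0,"rx":0,"ry":0,"rz":0,"jaw":0}]' >/dev/null; python3 h.py
```

```text
t0.85 jig [-272.9 -325. ] z 222.5 txyaw 0.00 tilt [-0.  0.] F jig x,y,z 0.3 -0.8 -0.4 w 0.36
t1.27 jig [-173. -150.] z 222.7 txyaw 0.01 tilt [ 0. -0.] F jig x,y,z 0.1 -0.8 -0.4 w 0.01
t1.68 jig [-73.   25.3] z 222.7 txyaw 0.05 tilt [ 0. -0.] F jig x,y,z 0.7 -0.4 0.2 w 0.01
```

```bash
python3 -m jog '[{"dx":24,"dy":-33,"dz":0,"rx":0,"ry":0,"rz":0,"jaw":0},{"dx":24,"dy":-33,"dz":0,"rx":0,"ry":0,"rz":0,"jaw":0},{"dx":24,"dy":-33,"dz":0,"rx":0,"ry":0,"rz":0,"jaw":0},{"dx":24,"dy":-33,"dz":0,"rx":0,"ry":0,"rz":0,"jaw":0},{"dx":22,"dy":-48e0,"dz":0,"rx":0,"ry":0,"rz":0,"jaw":0}]' >/dev/null; 
python3 h.py
```

```text
t1.68 jig [-73.   25.3] z 222.7 txyaw 0.05 tilt [ 0. -0.] F jig x,y,z 0.7 -0.4 0.2 w 0.01out of range: a shift must lie within [-41.7, 41.7]
```

```bash
python3 -m jog '[{"dx":24,"dy":-33,"dz":0,"rx":0,"ry":0,"rz":0,"jaw":0},{"dx":24,"dy":-33,"dz":0,"rx":0,"ry":0,"rz":0,"jaw":0},{"dx":24,"dy":-33,"dz":0,"rx":0,"ry":0,"rz":0,"jaw":0},{"dx":24,"dy":-33,"dz":0,"rx":0,"ry":0,"rz":0,"jaw":0},{"dx":22,"dy":-33,"dz":0,"rx":0,"ry":0,"rz":0,"jaw":0}]' >/dev/null; 
python3 -m jog '[{"dx":0,"dy":-15,"dz":30,"rx":0,"ry":0,"rz":0,"jaw":0},{"dx":0,"dy":0,"dz":40,"rx":0,"ry":0,"rz":0,"jaw":0},{"dx":0,"dy":0,"dz":30,"rx":0,"ry":0,"rz":0,"jaw":0},{"dx":0,"dy":0,"dz":0,"rx":0,"ry":0,"rz":0,"jaw":0}]' >/dev/null; python3 h.py
python3 - <<'E'
from h import *
im,d=eyes.read_camera("top");cv2.imwrite("pics/t2.png",cv2.resize(im[175:315,195:395,::-1],(800,560),interpolation=cv2.INTER_CUBIC))
E
```

```text
t2.43 jig [ 39.9 202.7] z 116.6 txyaw 0.09 tilt [-0.01  -0.005] F jig x,y,z -1.2 0.1 -0.2 w 0.0
```

View pics/t2.png

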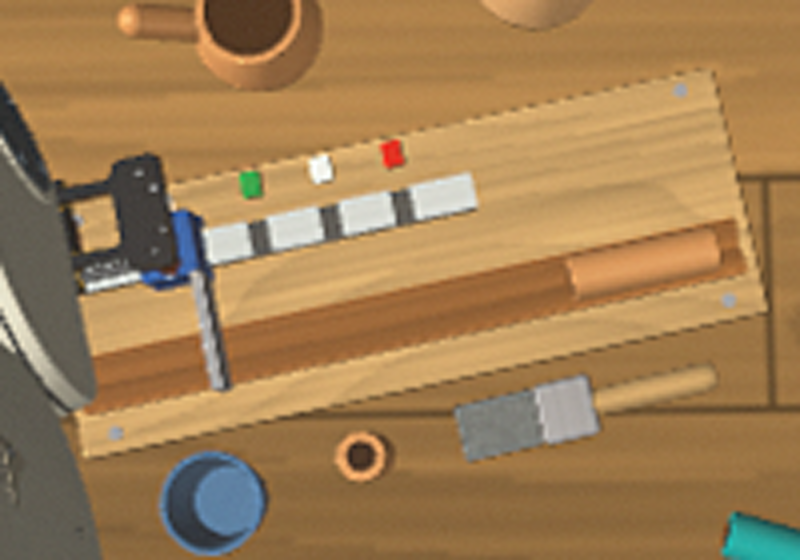

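The picture shows the gripper's body behind the stop with its front edge at about (165,220) and the fingers hidden beneath it. The stop is undisturbed at (180,240). I'll shift +5 in x and descend.

```bash
python3 -m jog '[{"dx":5,"dy":-2,"dz":20,"rx":0,"ry":0,"rz":0,"jaw":0},{"dx":0,"dy":0,"dz":20,"rx":0,"ry":0,"rz":0,"jaw":0},{"dx":0,"dy":0,"dz":20,"rx":0,"ry":0,"rz":0,"jaw":0},{"dx":0,"dy":0,"dz":0,"rx":0,"ry":0,"rz":0,"jaw":0},{"dx":0,"dy":0,"dz":0,"rx":0,"ry":0,"rz":0,"jaw":0}]' >/dev/null; python3 h.py
```

```text
t2.90 jig [ 50.1 205.2] z 64.0 txyaw 0.01 tilt [0. 0.] F jig x,y,z -0.8 -0.4 0.7 w 0.0
```

```bash
python3 -m jog '[{"dx":-5,"dy":4,"dz":10,"rx":0,"ry":0,"rz":0,"jaw":0},{"dx":0,"dy":4,"dz":0,"rx":0,"ry":0,"rz":0,"jaw":0},{"dx":0,"dy":4,"dz":0,"rx":0,"ry":0,"rz":0,"jaw":0},{"dx":0,"dy":3,"dz":0,"rx":0,"ry":0,"rz":0,"jaw":0},{"dx":0,"dy":3,"dz":0,"rx":0,"ry":0,"rz":0,"jaw":0}]' >/dev/null; python3 h.py
for i in 1 2 3 4; do python3 -m jog '[{"dx":0,"dy":2,"dz":0,"rx":0,"ry":0,"rz":0,"jaw":0},{"dx":0,"dy":2,"dz":0,"rx":0,"ry":0,"rz":0,"jaw":0}]' >/dev/null; python3 h.py;done
```

```text
t3.32 jig [ 45.5 187. ] z 54.0 txyaw 0.02 tilt [0.002 0.001] F jig x,y,z -0.8 -0.5 -0.5 w 0.01
t3.48 jig [ 44.9 183. ] z 53.2 txyaw 0.02 tilt [0.001 0.   ] F jig x,y,z 0.0 -0.3 0.7 w 0.01
t3.65 jig [ 44.5 179.1] z 52.8 txyaw 0.03 tilt [0. 0.] F jig x,y,z -0.2 -0.1 0.8 w 0.0
t3.82 jig [ 44.6 176.1] z 52.7 txyaw 0.00 tilt [-0.     0.001] F jig x,y,z 0.0 6.1 0.2 w 0.0
t3.98 jig [ 44.6 172.2] z 52.7 txyaw 0.02 tilt [0.    0.001] F jig x,y,z -0.6 7.7 -0.1 w 0.0
```

Contact came at about y 177.5, with 6–8 N. I'll push on, slowing down near y ≈ 130.

```bash
for i in 1 2 3; do python3 -m jog '[{"dx":0,"dy":3,"dz":0,"rx":0,"ry":0,"rz":0,"jaw":0},{"dx":0,"dy":3,"dz":0,"rx":0,"ry":0,"rz":0,"jaw":0},{"dx":0,"dy":3,"dz":0,"rx":0,"ry":0,"rz":0,"jaw":0},{"dx":0,"dy":3,"dz":0,"rx":0,"ry":0,"rz":0,"jaw":0}]' >/dev/null; python3 h.py;done
python3 - <<'E'
from h import *
im,d=eyes.read_camera("top");cv2.imwrite("pics/t3.png",cv2.resize(im[175:315,195:395,::-1],(800,560),interpolation=cv2.INTER_CUBIC))
W=cloud("top",d)
p,m=blob(im,W,(105,120,40),(125,255,255),(215,205,275,250));q=p[(p[:,2]>75)&(p[:,2]<85)]
print("blue",len(q),J(q).min(0),J(q).max(0))
E
```

```text
t4.32 jig [ 44.6 160.3] z 52.7 txyaw 0.03 tilt [-0.     0.001] F jig x,y,z 0.7 7.6 0.5 w 0.0
t4.65 jig [ 44.6 148.3] z 52.7 txyaw 0.02 tilt [-0.     0.001] F jig x,y,z -1.0 7.1 0.1 w 0.0
t4.98 jig [ 44.6 136.3] z 52.7 txyaw 0.02 tilt [-0.     0.001] F jig x,y,z -0.5 6.7 0.8 w 0.01
blue 39 [23.62116903 88.47139783] [ 66.09482936 108.14798683]
```

View pics/t3.png

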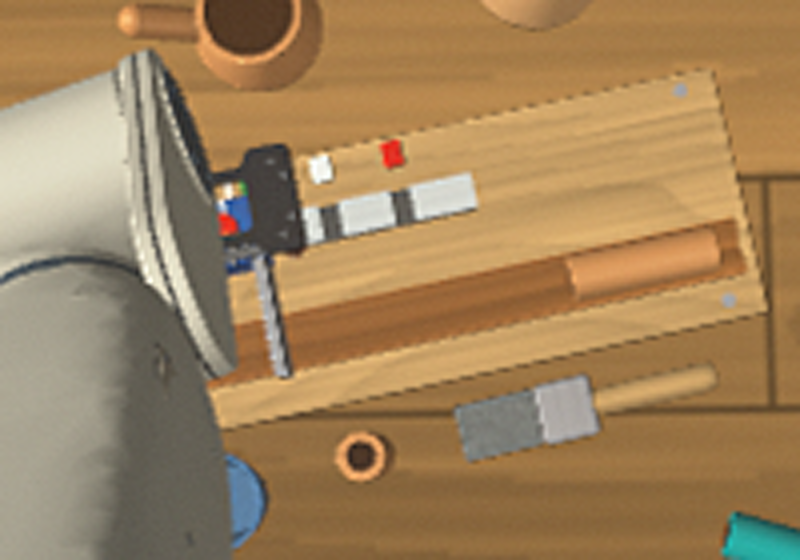

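The stop's plate has moved to (272,310), and the cap at (228,222) is nearing the green tab at (235,190). From here I'll go slowly and read the force.

```bash
for i in 1 2 ; do python3 -m jog '[{"dx":0,"dy":1.5,"dz":0,"rx":0,"ry":0,"rz":0,"jaw":0},{"dx":0,"dy":1.5,"dz":0,"rx":0,"ry":0,"rz":0,"jaw":0}]' >/dev/null; python3 h.py;done
for i in 1 2 3 4; do python3 -m jog '[{"dx":0,"dy":0.7,"dz":0,"rx":0,"ry":0,"rz":0,"jaw":0}]' >/dev/null; python3 h.py;done
```

```text
t5.20 jig [ 44.6 133. ] z 52.7 txyaw 0.02 tilt [-0.     0.001] F jig x,y,z -0.8 6.8 -0.6 w -0.0
t5.37 jig [ 44.5 130. ] z 52.7 txyaw 0.02 tilt [-0.     0.001] F jig x,y,z -0.2 5.6 0.1 w 0.01
t5.45 jig [ 44.5 129.1] z 52.7 txyaw 0.03 tilt [-0.     0.001] F jig x,y,z -0.3 4.7 0.1 w 0.01
t5.53 jig [ 44.6 128.4] z 52.7 txyaw 0.02 tilt [-0.     0.001] F jig x,y,z 0.0 6.0 0.4 w 0.0
t5.62 jig [ 44.6 127.7] z 52.7 txyaw 0.03 tilt [-0.     0.001] F jig x,y,z -0.8 5.8 0.6 w 0.0
t5.70 jig [ 44.6 126.9] z 52.7 txyaw 0.03 tilt [-0.     0.001] F jig x,y,z -0.0 4.0 -0.2 w 0.01
```

```bash
for i in 1 2 3 4 5; do python3 -m jog '[{"dx":0,"dy":0.7,"dz":0,"rx":0,"ry":0,"rz":0,"jaw":0}]' >/dev/null; python3 h.py;done
```

```text
t5.78 jig [ 44.5 126. ] z 52.6 txyaw 0.04 tilt [-0.  0.] F jig x,y,z -1.2 4.4 -0.2 w 0.0
t5.87 jig [ 44.5 125.1] z 52.6 txyaw 0.04 tilt [-0. -0.] F jig x,y,z 0.0 3.2 -0.1 w 0.01
t5.95 jig [ 44.5 124.3] z 52.7 txyaw 0.04 tilt [ 0. -0.] F jig x,y,z -0.0 2.4 0.2 w 0.0
t6.03 jig [ 44.5 123.4] z 52.7 txyaw 0.04 tilt [ 0. -0.] F jig x,y,z 0.5 1.7 -0.3 w 0.01
t6.12 jig [ 44.5 122.7] z 52.7 txyaw 0.03 tilt [ 0. -0.] F jig x,y,z 0.5 2.4 -0.5 w 0.0
```

```bash
for i in 1 2 3; do python3 -m jog '[{"dx":0,"dy":0.5,"dz":0,"rx":0,"ry":0,"rz":0,"jaw":0}]' >/dev/null; python3 h.py;done
```

```text
t6.20 jig [ 44.5 122.3] z 52.7 txyaw 0.02 tilt [ 0. -0.] F jig x,y,z -0.4 3.8 0.1 w 0.0
t6.28 jig [ 44.5 122.1] z 52.7 txyaw 0.01 tilt [-0.  0.] F jig x,y,z 0.0 5.5 0.4 w 0.0
t6.37 jig [ 44.5 121.8] z 52.7 txyaw 0.01 tilt [-0.     0.001] F jig x,y,z 0.1 7.9 -0.5 w 0.0
```

The force dipped to 1.7 N, then rose steeply to 8 N with almost no motion, so the plunger has clicked in. I'll back off, rise and check.

```bash
python3 -m jog '[{"dx":0,"dy":-10,"dz":0,"rx":0,"ry":0,"rz":0,"jaw":0},{"dx":0,"dy":-15,"dz":0,"rx":0,"ry":0,"rz":0,"jaw":0},{"dx":0,"dy":-10,"dz":-20,"rx":0,"ry":0,"rz":0,"jaw":0},{"dx":0,"dy":0,"dz":-35,"rx":0,"ry":0,"rz":0,"jaw":0},{"dx":0,"dy":0,"dz":-35,"rx":0,"ry":0,"rz":0,"jaw":0}]' >/dev/null;python3 -m jog '[{"dx":0,"dy":0,"dz":-20,"rx":0,"ry":0,"rz":0,"jaw":0},{"dx":-7,"dy":35,"dz":0,"rx":0,"ry":0,"rz":0,"jaw":0},{"dx":-7,"dy":39,"dz":0,"rx":0,"ry":0,"rz":0,"jaw":0},{"dx":-7,"dy":39,"dz":0,"rx":0,"ry":0,"rz":0,"jaw":0},{"dx":-7,"dy":39,"dz":0,"rx":0,"ry":0,"rz":0,"jaw":0}]' >/dev/null; python3 h.py
python3 -m jog '[{"dx":-7,"dy":39,"dz":0,"rx":0,"ry":0,"rz":0,"jaw":0},{"dx":-7,"dy":39,"dz":0,"rx":0,"ry":0,"rz":0,"jaw":0},{"dx":-7,"dy":39,"dz":0,"rx":0,"ry":0,"rz":0,"jaw":0},{"dx":-7,"dy":39,"dz":0,"rx":0,"ry":0,"rz":0,"jaw":0},{"dx":-7,"dy":39,"dz":0,"rx":0,"ry":0,"rz":0,"jaw":0}]' >/dev/null; python3 h.py
python3 -m jog '[{"dx":-7,"dy":38,"dz":0,"rx":0,"ry":0,"rz":0,"jaw":0},{"dx":-4,"dy":13,"dz":0,"rx":0,"ry":0,"rz":0,"jaw":0},{"dx":0,"dy":0,"dz":0,"rx":0,"ry":0,"rz":0,"jaw":0},{"dx":0,"dy":0,"dz":0,"rx":0,"ry":0,"rz":0,"jaw":0}]' >/dev/null; python3 h.py
python3 - <<'E'
from h import *
im,d=eyes.read_camera("top");cv2.imwrite("pics/t4.png",cv2.resize(im[175:315,195:395,::-1],(800,560),interpolation=cv2.INTER_CUBIC))
W=cloud("top",d)
for nm,lo,hi,bx in[("green",(45,80,40),(80,255,255),(250,212,268,228)),("cap",(0,150,80),(6,255,255),(240,222,275,245))]:
    p,m=blob(im,W,lo,hi,bx); print(nm,len(p),J(p).mean(0) if len(p) else 0,p[:,2].mean())
p,m=blob(im,W,(105,120,40),(125,255,255),(215,205,285,250));q=p[(p[:,2]>75)&(p[:,2]<85)]
print("blue",len(q),J(q).min(0),J(q).max(0))
E
```

```text
t7.20 jig [16.   3.3] z 163.0 txyaw 0.12 tilt [ 0.    -0.001] F jig x,y,z 0.0 -0.1 0.2 w 0.01
t7.62 jig [ -19.1 -192.3] z 162.8 txyaw 0.04 tilt [-0.    -0.001] F jig x,y,z 0.6 -0.2 -0.1 w 0.0
t7.95 jig [ -29.7 -241.5] z 162.4 txyaw -0.07 tilt [-0.001  0.   ] F jig x,y,z 0.0 0.1 -0.7 w 0.0
green 16 [86.04429594 90.15602475] 25.90322226094544
cap 36 [45.24285981 90.16985758] 97.48942379836315
blue 135 [24.13096519 71.64188555] [ 65.43518342 109.32670821]
```

View pics/t4.png

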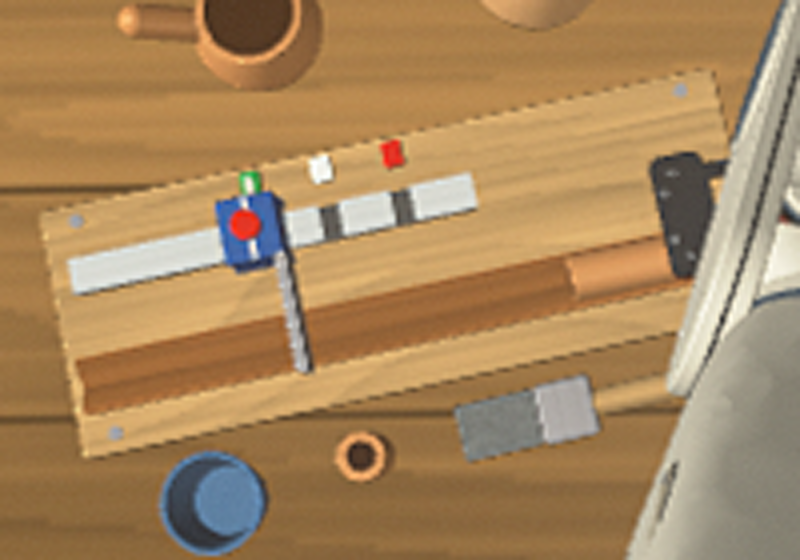

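The stop sits beside the green tab: cap and tab are both at y 90.2, and the cap has dropped 3.5 mm. The pointer meets the tab at (250,185), so it is clicked in. Next I'll go down behind the handle.

```bash
python3 -m jog '[{"dx":0,"dy":0,"dz":30,"rx":0,"ry":0,"rz":0,"jaw":0},{"dx":0,"dy":0,"dz":35,"rx":0,"ry":0,"rz":0,"jaw":0},{"dx":0,"dy":0,"dz":30,"rx":0,"ry":0,"rz":0,"jaw":0},{"dx":0,"dy":0,"dz":15,"rx":0,"ry":0,"rz":0,"jaw":0},{"dx":0,"dy":0,"dz":0,"rx":0,"ry":0,"rz":0,"jaw":0}]' >/dev/null; python3 h.py
python3 -m jog '[{"dx":0,"dy":0,"dz":5,"rx":0,"ry":0,"rz":0,"jaw":0},{"dx":0,"dy":0,"dz":4,"rx":0,"ry":0,"rz":0,"jaw":0},{"dx":0,"dy":0,"dz":0,"rx":0,"ry":0,"rz":0,"jaw":0}]' >/dev/null; python3 h.py
```

```text
t8.42 jig [ -31.1 -238.1] z 49.3 txyaw 0.17 tilt [-0.007  0.003] F jig x,y,z -0.1 0.2 -0.3 w 0.01
t8.67 jig [ -28.6 -241.2] z 44.3 txyaw 0.08 tilt [ 0.001 -0.   ] F jig x,y,z -0.3 0.4 -0.3 w 0.01
```

```bash
python3 -m jog '[{"dx":-1,"dy":-3,"dz":0,"rx":0,"ry":0,"rz":0,"jaw":0},{"dx":0,"dy":-3,"dz":0,"rx":0,"ry":0,"rz":0,"jaw":0},{"dx":0,"dy":-3,"dz":0,"rx":0,"ry":0,"rz":0,"jaw":0},{"dx":0,"dy":-3,"dz":0,"rx":0,"ry":0,"rz":0,"jaw":0}]' >/dev/null; python3 h.py
for i in 1 2 3 4; do python3 -m jog '[{"dx":0,"dy":-2,"dz":0,"rx":0,"ry":0,"rz":0,"jaw":0},{"dx":0,"dy":-2,"dz":0,"rx":0,"ry":0,"rz":0,"jaw":0}]' >/dev/null; python3 h.py; done
```

```text
t9.00 jig [ -30.1 -229.4] z 44.2 txyaw 0.03 tilt [ 0.001 -0.   ] F jig x,y,z 0.4 -0.1 -0.6 w 0.0
t9.17 jig [ -30.2 -225.3] z 43.9 txyaw 0.04 tilt [ 0. -0.] F jig x,y,z 0.6 -0.4 -1.2 w 0.01
t9.33 jig [ -30.3 -221.4] z 43.7 txyaw 0.03 tilt [ 0. -0.] F jig x,y,z 0.6 0.1 -0.6 w 0.01
t9.50 jig [ -30.3 -217.4] z 43.7 txyaw 0.03 tilt [ 0. -0.] F jig x,y,z -1.2 -2.1 -0.2 w 0.01
t9.67 jig [ -30.2 -213.5] z 43.7 txyaw 0.03 tilt [ 0. -0.] F jig x,y,z -0.3 -1.4 -0.9 w 0.0
```

```bash
for i in 1 2 3 4 5 6 7 8 9 10; do python3 -m jog '[{"dx":0,"dy":-3,"dz":0,"rx":0,"ry":0,"rz":0,"jaw":0},{"dx":0,"dy":-3,"dz":0,"rx":0,"ry":0,"rz":0,"jaw":0},{"dx":0,"dy":-3,"dz":0,"rx":0,"ry":0,"rz":0,"jaw":0},{"dx":0,"dy":-3,"dz":0,"rx":0,"ry":0,"rz":0,"jaw":0},{"dx":0,"dy":-3,"dz":0,"rx":0,"ry":0,"rz":0,"jaw":0}]' >/dev/null; python3 h.py; done
python3 - <<'E'
from h import *
im,d=eyes.read_camera("top");W=cloud("top",d);p=J(W);z=W[...,2]
m=(abs(p[...,0]+30)<6)&(z>57)&(z<66)&(abs(p[...,1])<230);m&=(p[...,1]<67);print("handle y",np.percentile(p[m][:,1],[0,2,50,98,100]),m.sum())
m=(p[...,0]>-50)&(p[...,0]<10)&(z>72)&(z<86)&(abs(p[...,1]-74)<20);print("plate y",np.percentile(p[m][:,1],[0,50,100]),m.sum())
E
```

```text
t10.08 jig [ -30.3 -198.2] z 43.7 txyaw 0.03 tilt [-0.  0.] F jig x,y,z 0.8 -0.6 -0.2 w 0.01
t10.50 jig [ -30.3 -183.2] z 43.7 txyaw 0.04 tilt [ 0. -0.] F jig x,y,z -0.5 -2.2 -0.4 w 0.01
t10.92 jig [ -30.3 -168.3] z 43.7 txyaw 0.03 tilt [-0.  0.] F jig x,y,z -0.4 -0.3 -1.2 w 0.01
t11.33 jig [ -30.3 -153.2] z 43.7 txyaw 0.03 tilt [-0.  0.] F jig x,y,z 0.2 -2.0 0.0 w 0.0
t11.75 jig [ -30.4 -138.3] z 43.7 txyaw 0.04 tilt [-0. -0.] F jig x,y,z 0.7 -0.9 -0.5 w 0.01
t12.17 jig [ -30.3 -123.2] z 43.7 txyaw 0.04 tilt [-0.  0.] F jig x,y,z -0.2 -0.8 -1.2 w 0.01
t12.58 jig [ -30.4 -108.3] z 43.7 txyaw 0.03 tilt [-0.  0.] F jig x,y,z -0.3 -1.7 -1.0 w 0.01
t13.00 jig [-30.4 -93.2] z 43.7 txyaw 0.03 tilt [-0.  0.] F jig x,y,z 0.1 -1.3 0.1 w 0.0
t13.42 jig [-30.4 -78.3] z 43.7 txyaw 0.03 tilt [-0. -0.] F jig x,y,z 0.8 -1.2 -1.4 w 0.0
t13.83 jig [-30.4 -63.3] z 43.7 txyaw 0.03 tilt [-0. -0.] F jig x,y,z 0.4 -2.0 0.5 w 0.01Traceback (most recent call last):
  File "<stdin>", line 3, in <module>
    return _quantile_unchecked(
        a, q, axis, out, overwrite_input, method, keepdims, weights)
    return _ureduce(a,
                    func=_quantile_ureduce_func,
    ...<5 lines>...
                    overwrite_input=overwrite_input,
                    method=method)
    r = func(a, **kwargs)
    result = _quantile(arr,
                       quantiles=q,
    ...<2 lines>...
                       out=out,
                       weights=wgt)
    slices_having_nans = np.isnan(arr[-1, ...])
                                  ~~~^^^^^^^^^
IndexError: index -1 is out of bounds for axis 0 with size 0
```

The push force is a steady 1–2 N. The arm hides the handle from the top camera, so I'll go on slowly by feel and stop when the force rises.

```bash
for i in 1 2; do python3 -m jog '[{"dx":0,"dy":-1.5,"dz":0,"rx":0,"ry":0,"rz":0,"jaw":0},{"dx":0,"dy":-1.5,"dz":0,"rx":0,"ry":0,"rz":0,"jaw":0},{"dx":0,"dy":-1.5,"dz":0,"rx":0,"ry":0,"rz":0,"jaw":0},{"dx":0,"dy":-1.5,"dz":0,"rx":0,"ry":0,"rz":0,"jaw":0}]' >/dev/null; python3 h.py; done
for i in 1 2 3 4 5 6; do python3 -m jog '[{"dx":0,"dy":-0.8,"dz":0,"rx":0,"ry":0,"rz":0,"jaw":0}]' >/dev/null; python3 h.py; done
python3 - <<'E'
from h import *
im,d=eyes.read_camera("side");cv2.imwrite("pics/s5.png",cv2.resize(im[215:365,205:405,::-1],(800,600),interpolation=cv2.INTER_CUBIC))
E
```

```text
t14.22 jig [-30.4 -57.5] z 43.7 txyaw 0.03 tilt [-0. -0.] F jig x,y,z -0.6 -1.2 -0.1 w 0.01
t14.55 jig [-30.4 -51.4] z 43.7 txyaw 0.03 tilt [0. 0.] F jig x,y,z -0.9 -1.3 0.0 w 0.0
t14.63 jig [-30.4 -50.6] z 43.6 txyaw 0.04 tilt [-0.  0.] F jig x,y,z -0.1 -0.8 0.5 w 0.01
t14.72 jig [-30.4 -49.8] z 43.7 txyaw 0.04 tilt [-0.  0.] F jig x,y,z 0.5 -2.3 -0.3 w 0.0
t14.80 jig [-30.4 -49.1] z 43.7 txyaw 0.04 tilt [-0. -0.] F jig x,y,z -0.4 -2.6 -0.3 w 0.0
t14.88 jig [-30.4 -48.3] z 43.7 txyaw 0.04 tilt [-0. -0.] F jig x,y,z -0.7 -0.9 0.1 w 0.01
t14.97 jig [-30.4 -47.5] z 43.7 txyaw 0.03 tilt [ 0. -0.] F jig x,y,z -0.2 -2.4 0.3 w 0.01
t15.05 jig [-30.4 -46.7] z 43.7 txyaw 0.03 tilt [-0. -0.] F jig x,y,z -0.6 -1.3 -0.1 w 0.0
```

View pics/s5.png

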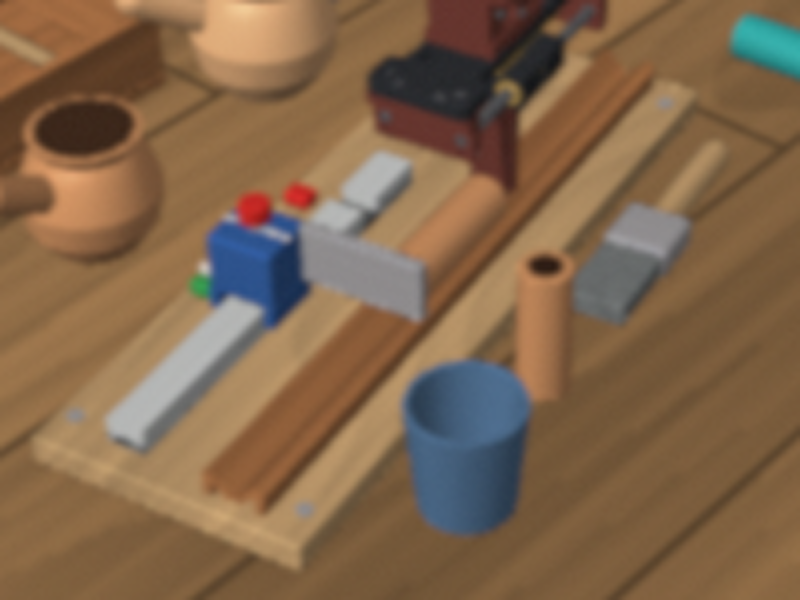

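The picture shows the handle in the cradle with the finger behind it at (495,170). Its far end is close behind the plate at (400,255), and the stop is in place. I'll continue in small steps.

```bash
for i in 1 2 3 4 5 6; do python3 -m jog '[{"dx":0,"dy":-0.8,"dz":0,"rx":0,"ry":0,"rz":0,"jaw":0}]' >/dev/null; python3 h.py; done
```

```text
t15.18 jig [-30.4 -45.9] z 43.7 txyaw 0.03 tilt [-0.  0.] F jig x,y,z -0.7 -1.6 -0.2 w 0.0
t15.27 jig [-30.4 -45.1] z 43.7 txyaw 0.03 tilt [-0.  0.] F jig x,y,z 0.2 -1.4 0.2 w 0.01
t15.35 jig [-30.4 -44.3] z 43.7 txyaw 0.03 tilt [0. 0.] F jig x,y,z -0.6 -1.2 -0.1 w 0.01
t15.43 jig [-30.4 -43.5] z 43.7 txyaw 0.03 tilt [0. 0.] F jig x,y,z -0.5 -1.2 -0.2 w 0.0
t15.52 jig [-30.4 -42.7] z 43.7 txyaw 0.03 tilt [0. 0.] F jig x,y,z -0.7 -1.7 0.8 w 0.0
t15.60 jig [-30.4 -41.9] z 43.7 txyaw 0.03 tilt [0. 0.] F jig x,y,z -0.2 -1.0 -0.4 w 0.0
```

```bash
for i in 1 2 3 4; do python3 -m jog '[{"dx":0,"dy":-0.6,"dz":0,"rx":0,"ry":0,"rz":0,"jaw":0}]' >/dev/null; python3 h.py; done
```

```text
t15.68 jig [-30.4 -41.3] z 43.7 txyaw 0.04 tilt [0. 0.] F jig x,y,z -0.8 -0.9 0.3 w 0.01
t15.77 jig [-30.4 -40.7] z 43.7 txyaw 0.03 tilt [0. 0.] F jig x,y,z -0.5 -1.3 -0.3 w 0.01
t15.85 jig [-30.4 -40.1] z 43.7 txyaw 0.03 tilt [0. 0.] F jig x,y,z -0.3 -1.5 0.5 w 0.0
t15.93 jig [-30.4 -39.5] z 43.7 txyaw 0.03 tilt [-0.  0.] F jig x,y,z -0.0 -1.0 -0.2 w 0.0
```

```bash
for i in 1 2 3 4; do python3 -m jog '[{"dx":0,"dy":-0.5,"dz":0,"rx":0,"ry":0,"rz":0,"jaw":0}]' >/dev/null; python3 h.py; done
```

```text
t16.02 jig [-30.4 -39. ] z 43.7 txyaw 0.04 tilt [-0.  0.] F jig x,y,z 0.6 -2.0 0.6 w 0.0
t16.10 jig [-30.4 -38.5] z 43.7 txyaw 0.03 tilt [ 0. -0.] F jig x,y,z -0.1 -1.2 -0.3 w 0.01
t16.18 jig [-30.4 -38. ] z 43.7 txyaw 0.03 tilt [0. 0.] F jig x,y,z -0.1 -1.5 0.5 w 0.0
t16.27 jig [-30.4 -37.5] z 43.7 txyaw 0.03 tilt [0. 0.] F jig x,y,z -0.2 -1.9 0.3 w 0.0
```

```bash
for i in 1 2 3; do python3 -m jog '[{"dx":0,"dy":-0.5,"dz":0,"rx":0,"ry":0,"rz":0,"jaw":0}]' >/dev/null; python3 h.py; done
```

```text
t16.35 jig [-30.4 -37. ] z 43.7 txyaw 0.03 tilt [-0.  0.] F jig x,y,z -0.3 -1.5 -0.2 w 0.01
t16.43 jig [-30.4 -36.7] z 43.7 txyaw 0.05 tilt [ 0. -0.] F jig x,y,z -1.1 -6.5 1.1 w 0.0
t16.52 jig [-30.3 -36.5] z 43.7 txyaw 0.07 tilt [ 0.    -0.001] F jig x,y,z -1.4 -7.7 0.3 w 0.01
```

The force jumped to 7 N, so the handle is against the plate. I'll back off, rise, move clear and check.

```bash
python3 -m jog '[{"dx":0,"dy":0,"dz":0,"rx":0,"ry":0,"rz":0,"jaw":0},{"dx":0,"dy":2,"dz":0,"rx":0,"ry":0,"rz":0,"jaw":0},{"dx":0,"dy":10,"dz":0,"rx":0,"ry":0,"rz":0,"jaw":0},{"dx":0,"dy":20,"dz":-10,"rx":0,"ry":0,"rz":0,"jaw":0},{"dx":0,"dy":10,"dz":-30,"rx":0,"ry":0,"rz":0,"jaw":0}]' >/dev/null; python3 h.py
python3 -m jog '[{"dx":0,"dy":0,"dz":-40,"rx":0,"ry":0,"rz":0,"jaw":0},{"dx":0,"dy":20,"dz":-30,"rx":0,"ry":0,"rz":0,"jaw":0},{"dx":0,"dy":38,"dz":0,"rx":0,"ry":0,"rz":0,"jaw":0},{"dx":0,"dy":38,"dz":0,"rx":0,"ry":0,"rz":0,"jaw":0},{"dx":0,"dy":38,"dz":0,"rx":0,"ry":0,"rz":0,"jaw":0}]' >/dev/null
python3 -m jog '[{"dx":0,"dy":38,"dz":0,"rx":0,"ry":0,"rz":0,"jaw":0},{"dx":0,"dy":38,"dz":0,"rx":0,"ry":0,"rz":0,"jaw":0},{"dx":0,"dy":20,"dz":0,"rx":0,"ry":0,"rz":0,"jaw":0},{"dx":0,"dy":0,"dz":0,"rx":0,"ry":0,"rz":0,"jaw":0},{"dx":0,"dy":0,"dz":0,"rx":0,"ry":0,"rz":0,"jaw":0}]' >/dev/null; python3 h.py
python3 - <<'E'
from h import *
im,d=eyes.read_camera("top");cv2.imwrite("pics/t6.png",cv2.resize(im[175:315,195:395,::-1],(800,560),interpolation=cv2.INTER_CUBIC))
W=cloud("top",d);p=J(W);z=W[...,2]
c,m=blob(im,W,(0,150,80),(6,255,255),(240,222,275,245)); print("cap",J(c).mean(0),c[:,2].mean())
m=(abs(p[...,0]+30)<8)&(z>52)&(z<68)&(p[...,1]<69)&(p[...,1]>-100);print("handle",np.percentile(p[m],[0,50,100],axis=0).round(1),m.sum(),z[m].max())
m=(p[...,0]>-50)&(p[...,0]<10)&(z>72)&(z<86)&(abs(p[...,1]-74)<20);print("plate y",np.percentile(p[m][:,1],[0,50,100]),m.sum())
E
```

```text
t16.93 jig [-32.7 -78.7] z 81.3 txyaw 0.05 tilt [-0.006  0.001] F jig x,y,z -0.2 -0.1 0.3 w 0.0
t17.77 jig [ -30.9 -309. ] z 153.3 txyaw -0.10 tilt [-0.     0.001] F jig x,y,z 0.8 0.1 -0.8 w 0.0
cap [40.29121923 86.23698842] 128.68846875404162
handle [[-38.  -30. ]
 [-30.2  19.6]
 [-22.1  68.4]] 221 65.91853394145824
plate y [69.84409781 73.6614624  78.32361111] 75
```

View pics/t6.png

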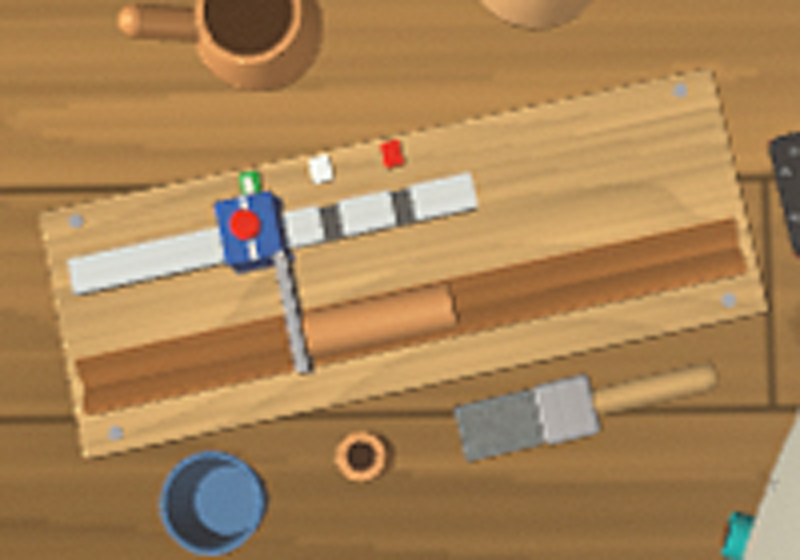

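The stop is still beside the green tab with its pointer at (250,185). The handle spans y -30 to +69 against the plate at (300,330), and the robot is clear. The odd cap mean comes from one depth dropout pixel.

```bash
python3 -c "
from bench import robot;print(robot.finish_job())"
```

```text
the job is handed in; nothing more can be done
None
```

I handed the job in at about 18 s: the stop is clicked into the notch beside the green tab, the handle rests against its steel plate in the cradle, and the robot is clear; the hand-in returned no verdict.

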